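Cap the laundry bottles

ROBOT

A 6-joint arm with a two-finger parallel gripper is mounted at the origin on the work surface. World frame = base frame: x ahead of the robot, y to its left, z up, the work surface at z = 0. Lengths are in m, angles in degrees, forces in N, time in s.
With the tool pointing down it reaches from about 0.4 to 0.825 m from the base axis. Payload 7 kg.
Tool frame: the origin (TCP) lies between the finger pads; the fingertips stand ctrl.nose_length ahead of it and the grasp point (between the pads) lies 2 mm behind it (ctrl.nose_length is the distance from the TCP to the fingertips, in m); z points along the fingers, y is the line along which they close (so a half turn about z gives the same grasp; the last joint's range is limited). The gripper opens to 88 mm and grips with 3 to 60 N. Pads are 19 mm wide; open, the fingers measure 130 mm over their backs; the gripper's body (78 mm by 193 mm) begins 47 mm behind the grasp point.
Start: joints at [-52.248, 20.546, 0.682, 0, -70.136, -16.507], TCP at [0.245, -0.629, 0.244] pointing down, gripper open.
Joint ranges: [-176.03, 176.03], [-82.01, 121.73], [-58.28, 71.71], [-173.87, 95.51], [-174.79, -0.11], [-173.66, 173.66]. Speed limits (degrees/s): [136.94, 136.94, 172.46, 180, 180, 180].

INTERFACE

Orientations are given as [roll, pitch, yaw] about the fixed x, y, z axes, in that order (R = Rz(yaw) Ry(pitch) Rx(roll)).
In Python, from plant import ctrl gives the robot as it stands.
- The arm moves only by the tool apply_moves, never from a script. Its argument "commands" is a list of rows, each a list of 3 entries, a list of its own where there are three numbers: the shift along the world's x, y, z in cm, then the turn about the world's z in rad, then the closure, from 0 (fully open) to 1 (shut). In form: [[[x, y, z], turn, jaw], ...]. A call has 1 to 20 rows; each row is the pose to reach, as a shift and turn from the pose commanded when the call began; what a row does not reach only later rows make up. A row lasts 1/12 s, in which the tool goes at most 41.7 mm and 7.16 degrees, less where a joint would pass 70% of its speed; a pose out of reach is approached as far as the arm can. A call with a gripper value outside its range is refused whole. The fingers move at their own pace and stop on an object; the grip force is fixed at half the most. Time passes only in rows, so rows that repeat a pose let the fingers close. It gives the time, the measured TCP pose, the force, the opening and the grip force at its end, in the units of the state.
- ctrl.get_obs(): the state, without advancing time (a new reading comes with each control period).
- ctrl.snapshot(name): name is "scene" or "side" or "wrist"; returns a dict with "img" (400x640x3 uint8, red, green, blue), "fx", "fy", "cx", "cy" (pixels), "T" (4x4, takes a point from camera to world coordinates). Camera axes: x right, y up, looking along -z (the intrinsics and any distortion apply to the point x, -y, -z); pixel columns grow to the right and rows downward; lengths in m; the calibration is good to about 2 mm. A picture is of the moment at which its call begins. There is no depth.
- ctrl.close_job(): hands the job in; it is judged then, once.
Trained networks look in a picture, given as the dict that the camera call returned (one of the last four; its "shot" number tells which), for a name from the list of things; names that differ only in an ending like _2 or _b are one class to them, and where a whole thing is asked for, a point or a joint stands for the part that bears it (a point fixed in the world has none). Each returns a list of dicts, best first, with "score" (0 to 1); they miss things now and then, are a little off and sometimes report something else, mostly with a low value. They report only what shows in the picture. A call takes as long as a camera call. They do not tell look-alikes from the thing itself.
- ctrl.search_frame(picture, target): "at" ([column, row] in pixels, amid what is visible of it).
- ctrl.spot_point(picture, target): "at" ([column, row] in pixels: a listed point, or the origin of a listed thing).
The state is a dict: "clock": time; "joint_pos": joint angles; "qvel": joint speeds; "tau": joint torques, N m; "tool_pos": TCP position; "orientation": TCP orientation; "force": force on the tool from outside, world axes, zero at the start; "moment": the same for the moment, N m; "opening": finger opening in m; "gripper_force": force on a finger pad.
Only numpy, scipy, OpenCV 4.12 (cv2) and the standard library are available. Lean on these libraries where they do the work, as an engineer would, in place of code of your own. Each camera call takes 0.05 s, during which the arm holds its last target. There are 200 camera calls.

TASK

Wash day is over: close the four open laundry bottles by putting each dosing cap back, mouth down and fully home, over the pouring spout of its own colour (the spout tells, not the colour of the bottle). Leave all the bottles, the spray bottle included, standing upright where they are.

Things in the scene. Friction and masses are not known exactly. Their poses are not given: they have to be found in the camera images.
- cap_red_mid (a point): the red dosing cap: a hollow plastic cup standing mouth down, 56 mm tall, 54 mm across at its closed top and 56 mm at its open rim (inside 50 mm, 52 mm deep), 30 g; no thread, it is set straight down over a spout. The point is its centre, 28 mm above the rim; z up along its axis.
- cap_yellow_mid (a point): the yellow dosing cap: a hollow plastic cup standing mouth down, 56 mm tall, 54 mm across at its closed top and 56 mm at its open rim (inside 50 mm, 52 mm deep), 30 g; no thread, it is set straight down over a spout. The point is its centre, 28 mm above the rim; z up along its axis.
- cap_blue_mid (a point): the blue dosing cap: a hollow plastic cup standing mouth down, 56 mm tall, 54 mm across at its closed top and 56 mm at its open rim (inside 50 mm, 52 mm deep), 30 g; no thread, it is set straight down over a spout. The point is its centre, 28 mm above the rim; z up along its axis.
- cap_white_mid (a point): the white dosing cap: a hollow plastic cup standing mouth down, 56 mm tall, 54 mm across at its closed top and 56 mm at its open rim (inside 50 mm, 52 mm deep), 30 g; no thread, it is set straight down over a spout. The point is its centre, 28 mm above the rim; z up along its axis.
- bottle_red_seat (a point): the open bottle with the red spout: a pink flat bottle, 62 x 96 mm in plan, loose, about 0.75 kg. On top a flat red collar 59 mm across, 118 mm above the counter, and on it a red spout 34 mm tall, 38 mm across at the foot, 20 mm at the tip. The point is the centre of the collar's upper face, where a cap's rim rests; z up. A cap fully home has its centre 28 mm above it, with 6 mm play sideways.
- bottle_yellow_seat (a point): the open bottle with the yellow spout: a purple round bottle, 76 mm across, loose, about 0.75 kg. On top a flat yellow collar 59 mm across, 128 mm above the counter, and on it a yellow spout 34 mm tall, 38 mm across at the foot, 20 mm at the tip. The point is the centre of the collar's upper face, where a cap's rim rests; z up. A cap fully home has its centre 28 mm above it, with 6 mm play sideways.
- bottle_blue_seat (a point): the open bottle with the blue spout: a green flat bottle, 62 x 96 mm in plan, loose, about 0.75 kg. On top a flat blue collar 59 mm across, 112 mm above the counter, and on it a blue spout 34 mm tall, 38 mm across at the foot, 20 mm at the tip. The point is the centre of the collar's upper face, where a cap's rim rests; z up. A cap fully home has its centre 28 mm above it, with 6 mm play sideways.
- bottle_white_seat (a point): the open bottle with the white spout: a charcoal round bottle, 76 mm across, loose, about 0.75 kg. On top a flat white collar 59 mm across, 124 mm above the counter, and on it a white spout 34 mm tall, 38 mm across at the foot, 20 mm at the tip. The point is the centre of the collar's upper face, where a cap's rim rests; z up. A cap fully home has its centre 28 mm above it, with 6 mm play sideways.
- spray_mid (a point): a teal trigger spray bottle with a grey head, 75 mm across and 220 mm tall, standing beside the other bottles; not part of the job. The point is on its axis, 85 mm above its foot.
Mind the look-alikes: they are no part of the job. Of the things that look like the part that bears cap_yellow_mid, take the one that is farthest to the robot's left at the start.

How it is judged:
By the outcome, as a careful person would: the job done as asked, in the order asked, and still so for the second after the job is handed in, with the robot touching nothing.
It also fails if it takes over 109 s, if anything falls off the work surface, if the arm or the gripper's body presses on something with over 40 N, if the wrist force passes 120 N, or if a joint passes its speed limit or range.

## Working session

There is one attempt and no reset: what is moved stays moved. The work goes in short steps, Python scripts to look and compute and a tool call to move; the robot and the scene stay as the last step left them, time stands still between calls to the robot, and variables do not carry over. Pictures are saved under pics/ and viewed, at most 14 in all, crops included, and the job is handed in when it is done.

Besides the shell and the picture viewer there is one more tool, called after "Call:" as a command line: name --argument value ..., lists and objects as JSON in quotes. apply_moves: Moves the arm, as the interface text tells. Its arguments: {"type":"object","properties":{"commands":{"type":"array"}},"required":["commands"]}

```bash
mkdir -p pics
cat > h.py <<'E'
import numpy as np,cv2
from plant import ctrl
def ray(p,uv):
    d=np.array([(uv[0]-p['cx'])/p['fx'],-(uv[1]-p['cy'])/p['fy'],-1.0]);T=np.array(p['T'])
    return T[:3,3],T[:3,:3]@d
def onz(p,uv,z):
    o,d=ray(p,uv);return o+d*(z-o[2])/d[2]
def proj(p,X):
    T=np.array(p['T']);c=T[:3,:3].T@(np.array(X)-T[:3,3])
    return [p['cx']+p['fx']*c[0]/-c[2],p['cy']+p['fy']*c[1]/c[2]]
Z={'cap_red_mid':.028,'cap_yellow_mid':.028,'cap_blue_mid':.028,'cap_white_mid':.028,'bottle_red_seat':.118,'bottle_yellow_seat':.128,'bottle_blue_seat':.112,'bottle_white_seat':.124,'spray_mid':.085}
def save(p,n): cv2.imwrite('pics/'+n+'.png',p['img'][:,:,::-1])
E
python3 - <<'E'
from h import *
print(ctrl.get_obs(), ctrl.nose_length)
for c in ('scene','side'):
    p=ctrl.snapshot(c);save(p,c);print(c,[k for k in p],np.round(p['T'],3).tolist())
    for n,z in Z.items():
        for r in ctrl.spot_point(p,n)[:4]:
            print(n,np.round(r['at']),round(r['score'],2),np.round(onz(p,r['at'],z),3))
E
```

```text
{'clock': 0.0, 'joint_pos': array([-5.22465787e+01,  2.05919983e+01,  6.32139563e-01, -2.06545693e-02,
       -7.01354671e+01, -1.65075031e+01]), 'qvel': array([ 0.0388365 ,  0.0074359 , -0.09705325,  0.15928918, -0.06135899,
        0.14101036]), 'tau': array([-3.02228966e-05, -5.82711232e+01,  2.93046767e+01,  6.99704379e+00,
        6.85980282e-03, -1.22556180e-04]), 'tool_pos': array([ 0.2444117 , -0.62868651,  0.24260221]), 'orientation': array([ 1.79903086e+02, -8.47258639e-03, -1.58761109e+02]), 'force': array([ 0.37590659, -0.79436132, -0.19528865]), 'moment': array([-0.00518253,  0.00505608, -0.01994894]), 'gripper_force': 0.0, 'opening': 0.08765309240578753} 0.017
scene ['img', 'fx', 'fy', 'cx', 'cy', 'T', 'shot'] [[-0.775, -0.535, 0.337, 0.871], [0.632, -0.661, 0.404, 0.334], [0.006, 0.526, 0.85, 0.972], [0.0, 0.0, 0.0, 1.0]]
cap_red_mid [305. 144.] 0.96 [ 0.421 -0.284  0.028]
cap_yellow_mid [420. 219.] 0.92 [0.341 0.106 0.028]
cap_yellow_mid [441. 293.] 0.91 [0.448 0.275 0.028]
cap_yellow_mid [361. 313.] 0.64 [0.627 0.191 0.028]
cap_yellow_mid [350. 256.] 0.57 [0.554 0.06
[... 483 characters left out ...]
 0.57, 0.6], [0.017, 0.64, 0.768, 1.019], [0.0, 0.0, 0.0, 1.0]]
cap_red_mid [365. 179.] 0.64 [ 0.437 -0.272  0.028]
cap_yellow_mid [274. 239.] 0.88 [0.562 0.053 0.028]
cap_yellow_mid [340. 286.] 0.72 [0.34  0.097 0.028]
cap_yellow_mid [267. 328.] 0.71 [0.441 0.279 0.028]
cap_yellow_mid [222. 268.] 0.61 [0.631 0.198 0.028]
cap_blue_mid [301. 271.] 0.7 [0.447 0.106 0.028]
cap_white_mid [339. 218.] 0.82 [ 0.439 -0.098  0.028]
bottle_red_seat [232. 212.] 0.95 [0.667 0.084 0.118]
bottle_yellow_seat [282. 173.] 0.92 [ 0.62  -0.093  0.128]
bottle_blue_seat [308. 148.] 0.67 [ 0.613 -0.228  0.112]
bottle_white_seat [200. 289.] 0.86 [0.596 0.304 0.124]
spray_mid [373. 124.] 0.82 [ 0.497 -0.454  0.085]
```

View pics/scene.png

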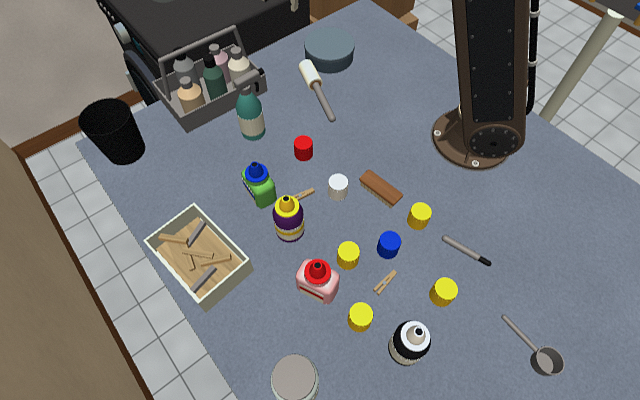

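View pics/side.png

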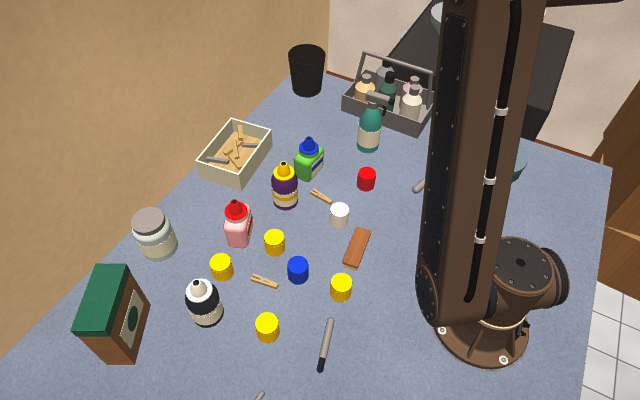

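The scene camera shows the caps: red (305,147), white (338,187), blue (389,244), and four yellow ones. The leftmost yellow cap is at (444,292). The spouts are blue (256,172), yellow (288,205), red (318,270) and white (415,335). The side view agrees. I'll start with red.

Call:
apply_moves --commands '[[[2,4,2],0,0],[[5,9,2],0,0],[[8,15,2],0,0],[[11,20,2],0,0],[[14,26,2],0,0],[[17,31,2],0,0],[[18.5,35,2],0,0],[[18.5,35,2],0,0],[[18.5,35,2],0,0],[[18.5,35,2],0,0],[[18.5,35,2],0,0]]'

```text
clock: 1.92
tool_pos: [0.4314, -0.2758, 0.2641]
orientation: [-180.0, 0.1, -158.5]
force: [0.0, -0.9, 0.0]
opening: 0.0876
gripper_force: 0.0
```

```bash
cat >> h.py <<'E'
def tri(obs):
    A=np.zeros((3,3));b=np.zeros(3)
    for p,uv in obs:
        o,d=ray(p,uv);d=d/np.linalg.norm(d);M=np.eye(3)-np.outer(d,d);A+=M;b+=M@o
    return np.linalg.solve(A,b)
def wrist(name,names):
    p=ctrl.snapshot('wrist');save(p,name);o=ctrl.get_obs()
    print(round(o['clock'],2),np.round(o['tool_pos'],4),np.round(o['orientation'],1),np.round(o['joint_pos'],0),'cam',np.round(np.array(p['T'])[:3,3],3))
    for n in names:
        for r in ctrl.spot_point(p,n)[:4]:
            print(n,np.round(r['at']),round(r['score'],2),np.round(onz(p,r['at'],Z[n]),4))
    return p
E
python3 - <<'E'
from h import *
wrist('w1',Z)
E
```

```text
1.97 [ 0.4307 -0.2772  0.264 ] [-1.800e+02  1.000e-01 -1.585e+02] [-11.   4. -18.  -0. -68. -58.] cam [ 0.367 -0.302  0.405]
cap_red_mid [328. 181.] 0.63 [ 0.4327 -0.2695  0.028 ]
cap_yellow_mid [615. 214.] 0.65 [0.3374 0.0935 0.028 ]
cap_yellow_mid [438. 228.] 0.51 [ 0.4385 -0.1115  0.028 ]
cap_yellow_mid [323. 182.] 0.21 [ 0.4367 -0.2751  0.028 ]
cap_white_mid [437. 231.] 0.96 [ 0.4429 -0.1115  0.028 ]
```

View pics/w1.png

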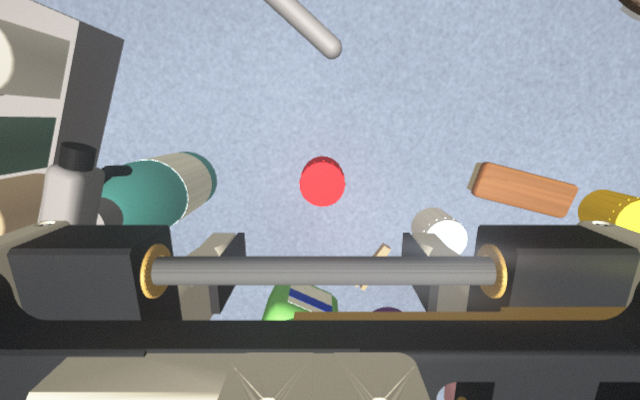

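The wrist view shows the red cap at (322,181), the white cap at (440,232) and the spray bottle at the left, clear of the gripper. I'll refine positions by fitting colour silhouettes.

```bash
cat >> h.py <<'E'
from scipy.optimize import least_squares
HS={'red':[(0,150,90,8,255,255),(172,150,90,180,255,255)],'yellow':[(22,170,110,34,255,255)],'blue':[(108,150,60,128,255,255)],'white':[(0,0,170,180,45,255)]}
def blob(p,col,uv,R=60):
    h=cv2.cvtColor(p['img'],cv2.COLOR_RGB2HSV);m=sum(cv2.inRange(h,b[:3],b[3:]) for b in HS[col])
    m=cv2.morphologyEx(m.astype(np.uint8),cv2.MORPH_OPEN,np.ones((3,3),np.uint8))
    n,L,S,C=cv2.connectedComponentsWithStats(m)
    if n<2:return None
    ok=[i for i in range(1,n) if S[i,4]>40]
    if not ok:return None
    i=min(ok,key=lambda i:np.hypot(*(C[i]-uv)));
    if np.hypot(*(C[i]-uv))>R:return None
    c=cv2.findContours((L==i).astype(np.uint8),0,1)[0][0]
    return cv2.convexHull(c)[:,0,:].astype(np.float32),S[i]
def model(p,n,xy,col=None):
    a=np.linspace(0,2*np.pi,48);P=[]
    z=Z[n]
    rings=[(z-.028,.028),(z+.028,.027)] if n[:3]=='cap' else [(z,.0295),(z-.003,.0295),(z+.034,.010)]
    for zz,r in rings: P+=[proj(p,(xy[0]+r*np.cos(t),xy[1]+r*np.sin(t),zz)) for t in a]
    return cv2.convexHull(np.array(P,np.float32))[:,0,:]
def feat(h):
    m=cv2.moments(h.reshape(-1,1,2));return np.array([m['m10']/m['m00'],m['m01']/m['m00']]),m['m00']
def fit(p,n,uv):
    b=blob(p,n.split('_')[1],uv)
    if b is None:return n,None
    c,A=feat(b[0]);s=least_squares(lambda x:feat(model(p,n,x))[0]-c,onz(p,uv,Z[n])[:2],diff_step=1e-4)
    return n,np.round(c,1),'xy',np.round(s.x,4),'area ratio',round(A/feat(model(p,n,s.x))[1],2)
E
python3 - <<'E'
from h import *
G={'cap_red_mid':(.43,-.278),'cap_yellow_mid':(.445,.277),'cap_blue_mid':(.454,.105),'cap_white_mid':(.44,-.1),'bottle_red_seat':(.666,.078),'bottle_yellow_seat':(.62,-.093),'bottle_blue_seat':(.62,-.228),'bottle_white_seat':(.597,.305)}
for c in ('scene','side','wrist'):
    p=ctrl.snapshot(c);print(c)
    for n,g in G.items():
        uv=proj(p,(*g,Z[n]))
        if 0<uv[0]<640 and 0<uv[1]<(240 if c=='wrist' else 400): print(*fit(p,n,np.array(uv)))
E
```

```text
scene
cap_red_mid [302.9 147.5] xy [ 0.4337 -0.2783] area ratio 0.88
cap_yellow_mid [443.  291.5] xy [0.4416 0.2751] area ratio 0.88
cap_blue_mid [388.4 244.4] xy [0.4567 0.1046] area ratio 0.9
cap_white_mid [337.9 181.2] xy [ 0.4312 -0.123 ] area ratio 0.51
bottle_red_seat [317.2 271.2] xy [0.6633 0.0733] area ratio 0.93
bottle_yellow_seat [286.6 206.9] xy [ 0.6205 -0.0962] area ratio 0.82
bottle_blue_seat [255.9 172.6] xy [ 0.6166 -0.235 ] area ratio 0.85
bottle_white_seat [415.  335.5] xy [0.5972 0.3068] area ratio 0.95
side
cap_red_mid [365.9 178.4] xy [ 0.4347 -0.2758] area ratio 0.9
cap_yellow_mid [266.2 322.8] xy [0.4505 0.2683] area ratio 0.6
cap_blue_mid [297.5 269.4] xy [0.4583 0.1058] area ratio 0.86
cap_white_mid [340.3 197.7] xy [ 0.4694 -0.1673] area ratio 4.33
bottle_red_seat [235.4 210.4] xy [0.6614 0.0766] area ratio 0.85
bottle_yellow_seat [283.4 172.1] xy [ 0.6174 -0.0939] area ratio 0.76
bottle_blue_seat [308.3 146.7] xy [ 0.6144 -0.2317] area ratio 0.77
bottle_white_seat [198.7 289.5] xy [0.5994 0.3068] area ratio 0.96
wrist
cap_red_mid [323.9 185.4] xy [ 0.4363 -0.2768] area ratio 0.85
cap_white_mid [426.9 248.8] xy [ 0.4678 -0.1188] area ratio 0.04
```

Call:
apply_moves --commands '[[[0.5,0.2,-4],0,0],[[0.5,0.2,-8],0,0],[[0.5,0.2,-12],0,0],[[0.5,0.2,-15],0,0],[[0.5,0.2,-18],0,0],[[0.5,0.2,-20],0,0],[[0.5,0.2,-21.5],0,0],[[0.5,0.2,-22.4],0,0],[[0.5,0.2,-22.4],0,0],[[0.5,0.2,-22.4],0,0],[[0.5,0.2,-22.4],0,1],[[0.5,0.2,-22.4],0,1],[[0.5,0.2,-22.4],0,1],[[0.5,0.2,-22.4],0,1],[[0.5,0.2,-22.4],0,1],[[0.5,0.2,-22.4],0,1],[[0.5,0.2,-22.4],0,1],[[0.5,0.2,-22.4],0,1]]'

```text
clock: 4.07
tool_pos: [0.4347, -0.2771, 0.0399]
orientation: [-180.0, 0.0, -158.7]
force: [-1.4, 2.0, 5.0]
opening: 0.0547
gripper_force: 30.0
```

Call:
apply_moves --commands '[[[0,0,3],0,1],[[0,0,7],0,1],[[0,0,11],0,1],[[0,0,15],0,1],[[1,1,19],0,1],[[3,4,19],0,1],[[5,7.5,19],0,1],[[7,11,19],0,1],[[9,14,19],0,1],[[11,17,19],0,1],[[13,20,19],0,1],[[15,23,19],0,1],[[17,26,19],0,1],[[19,29,19],0,1],[[21,32,19],0,1],[[22,34,19],0,1],[[22.75,35.2,19],0,1],[[22.75,35.2,19],0,1],[[22.75,35.2,19],0,1],[[22.75,35.2,19],0,1]]'

```text
clock: 5.73
tool_pos: [0.6615, 0.0741, 0.2293]
orientation: [180.0, -0.0, -158.8]
force: [-0.7, 0.3, -0.8]
opening: 0.0545
gripper_force: 30.0
```

Run:
```python
from h import *
p=wrist('w2',[]); s=ctrl.snapshot('side')
for n,g in (('bottle_red_seat',(.6625,.075)),('cap_blue_mid',(.457,.105)),('cap_yellow_mid',(.442,.275))): print(*fit(p,n,np.array(proj(p,(*g,Z[n])))))
cv2.imwrite('pics/w2.png',np.hstack([p['img'],s['img'][80:,100:260].repeat(1,0)[:0]]) [:,:,::-1] if 0 else np.vstack([p['img'][:300],cv2.resize(s['img'][100:250,120:440],(640,300))])[:,:,::-1])
```

```text
5.78 [0.6615 0.0739 0.2296] [ 180.    -0.  -158.8] [ 23.  20.  -2.  -0. -68. -92.] cam [0.597 0.049 0.37 ]
bottle_red_seat [322.7 221.2] xy [0.6772 0.079 ] area ratio 1.89
cap_blue_mid [424.7  18.2] xy [0.4713 0.1059] area ratio 0.56
cap_yellow_mid [567.   62.5] xy [0.4539 0.2594] area ratio 0.54
```

View pics/w2.png

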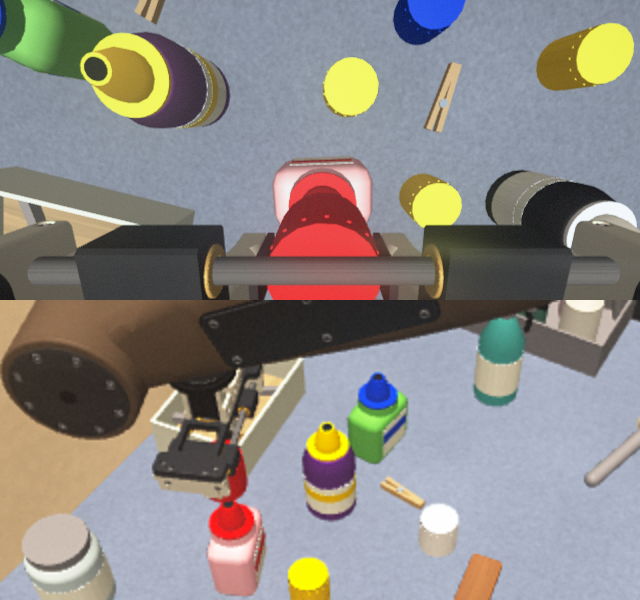

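The cap is over the red spout: in the wrist view the cap and collar share column ~323, and the side view shows it directly above. Lowering.

Call:
apply_moves --commands '[[[0,0,-1.5],0,1],[[0,0,-3],0,1],[[0,0,-4],0,1],[[0,0,-5],0,1],[[0,0,-5.7],0,1],[[0,0,-6.3],0,1],[[0,0,-6.8],0,1],[[0,0,-7.1],0,1],[[0,0,-7.2],0,1],[[0,0,-7.2],0,1],[[0,0,-7.2],0,1]]'

```text
clock: 6.75
tool_pos: [0.6623, 0.075, 0.158]
orientation: [-180.0, 0.0, -158.7]
force: [-0.5, -0.2, 1.5]
opening: 0.0544
gripper_force: 30.0
```

Run:
```python
from h import *
o=ctrl.get_obs();print(o['tool_pos'],o['force'],o['moment'])
p=ctrl.snapshot('side');q=ctrl.snapshot('scene')
for n,g in (('bottle_yellow_seat',(.619,-.095)),('bottle_blue_seat',(.6155,-.233))):
  for c in (p,q): print(*fit(c,n,np.array(proj(c,(*g,Z[n])))))
f=lambda i:cv2.resize(i,(600,300))
u=np.array(proj(q,(.66,.075,.14))).astype(int)
cv2.imwrite('pics/w3.png',np.vstack([f(p['img'][150:270,140:380]),f(q['img'][u[1]-60:u[1]+60,u[0]-120:u[0]+120])])[:,:,::-1])
```

```text
[0.66232878 0.07495093 0.15802994] [-0.48270113 -0.2404202   1.53741094] [-0.02249779  0.22304246  0.03524269]
bottle_yellow_seat [283.3 171.8] xy [ 0.6181 -0.0948] area ratio 0.8
bottle_yellow_seat [281.8 207. ] xy [ 0.6298 -0.1033] area ratio 0.4
bottle_blue_seat [308.6 147.4] xy [ 0.6122 -0.2296] area ratio 0.68
bottle_blue_seat [255.9 172.6] xy [ 0.6166 -0.235 ] area ratio 0.85
```

View pics/w3.png

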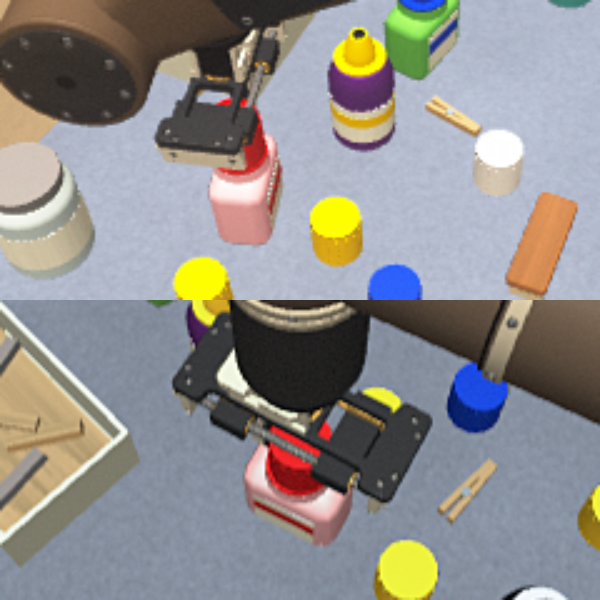

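The red cap is on its collar in both views, with its rim at the seat height. Releasing, then going to the blue cap.

Call:
apply_moves --commands '[[[0,0,-7.2],0,0],[[0,0,0],0,0]]'

```text
clock: 7.02
tool_pos: [0.6582, 0.0746, 0.1433]
orientation: [179.9, -0.9, -158.8]
force: [-2.2, -0.8, -6.4]
opening: 0.0625
gripper_force: 0.0
```

I made a mistake there: the first row dipped the tool by several cm before the second brought it back. I'll open, rise and inspect.

Call:
apply_moves --commands '[[[0,0,0],0,0],[[0,0,0],0,0],[[0,0,0],0,0],[[0,0,0],0,0],[[0,0,2],0,0],[[0,0,5],0,0],[[0,0,8],0,0],[[-4,0.6,10],0,0],[[-8,1.2,10],0,0],[[-12,1.8,10],0,0],[[-16,2.4,10],0,0],[[-19,2.8,10],0,0],[[-20.5,3,10],0,0],[[-20.5,3,10],0,0],[[-20.5,3,10],0,0]]'

```text
clock: 8.27
tool_pos: [0.4564, 0.105, 0.2582]
orientation: [180.0, 0.1, -158.7]
force: [0.0, 0.3, -0.1]
opening: 0.0877
gripper_force: 0.0
```

Run:
```python
from h import *
w=wrist('w4',[])
Z['cap_red_mid']=.146
p=ctrl.snapshot('side');q=ctrl.snapshot('scene')
for n,g in (('cap_red_mid',(.66,.075)),('cap_blue_mid',(.4575,.105)),('bottle_yellow_seat',(.619,-.095)),('bottle_blue_seat',(.6155,-.233)),('cap_yellow_mid',(.442,.275))):
  for c in (p,q,w): print(*fit(c,n,np.array(proj(c,(*g,Z[n])))))
f=lambda i:cv2.resize(i,(600,300))
cv2.imwrite('pics/w4.png',np.vstack([f(p['img'][150:270,140:380]),f(q['img'][210:330,200:440])])[:,:,::-1])
```

```text
8.32 [0.4571 0.105  0.258 ] [ 1.800e+02  1.000e-01 -1.587e+02] [  37.    0.  -23.    0.  -67. -106.] cam [0.392 0.079 0.399]
cap_red_mid [238.  204.5] xy [0.6516 0.0731] area ratio 0.98
cap_red_mid [319.3 263.2] xy [0.6558 0.0713] area ratio 1.04
cap_red_mid None
cap_blue_mid [297.5 269.4] xy [0.4583 0.1058] area ratio 0.86
cap_blue_mid [388.4 244.4] xy [0.4567 0.1046] area ratio 0.9
cap_blue_mid [323.  181.9] xy [0.4589 0.105 ] area ratio 0.87
bottle_yellow_seat None
bottle_yellow_seat [286.5 206.6] xy [ 0.6203 -0.0971] area ratio 0.85
bottle_yellow_seat None
bottle_blue_seat None
bottle_blue_seat [256.  172.6] xy [ 0.6165 -0.2351] area ratio 0.84
bottle_blue_seat None
cap_yellow_mid [266.3 322.9] xy [0.4503 0.2684] area ratio 0.6
cap_yellow_mid [443.  291.5] xy [0.4416 0.275 ] area ratio 0.88
cap_yellow_mid None
```

View pics/w4.png

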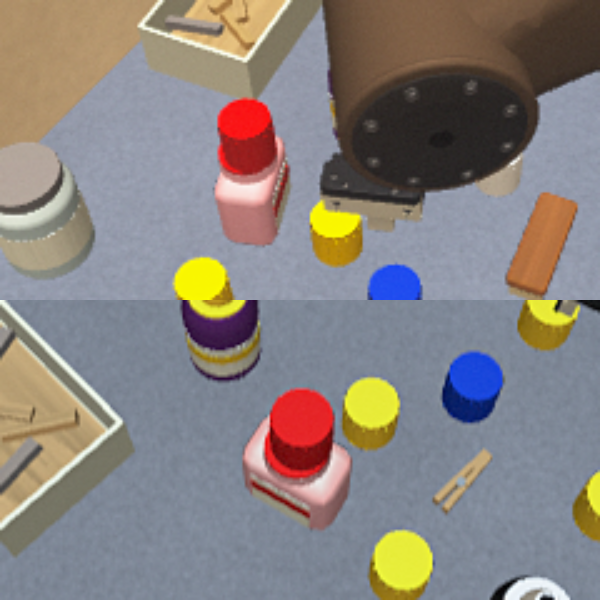

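The red cap is fully home, and the pink bottle is upright with no visible displacement. Blue cap next.

Call:
apply_moves --commands '[[[0.1,0,-4],0,0],[[0.1,0,-8],0,0],[[0.1,0,-12],0,0],[[0.1,0,-15],0,0],[[0.1,0,-18],0,0],[[0.1,0,-20],0,0],[[0.1,0,-21.2],0,0],[[0.1,0,-21.8],0,0],[[0.1,0,-21.8],0,0],[[0.1,0,-21.8],0,0],[[0.1,0,-21.8],0,1],[[0.1,0,-21.8],0,1],[[0.1,0,-21.8],0,1],[[0.1,0,-21.8],0,1],[[0.1,0,-21.8],0,1],[[0.1,0,-21.8],0,1],[[0.1,0,-21.8],0,1],[[0.1,0,-21.8],0,1]]'

```text
clock: 9.92
tool_pos: [0.4582, 0.105, 0.0399]
orientation: [180.0, 0.0, -158.7]
force: [-1.7, 0.7, 6.4]
opening: 0.0548
gripper_force: 30.0
```

Call:
apply_moves --commands '[[[0,0,3],0,1],[[0,0,7],0,1],[[0,0,11],0,1],[[0,0,15],0,1],[[0.5,-1,19],0,1],[[2,-4,19],0,1],[[3.5,-7.5,19],0,1],[[5,-11,19],0,1],[[6.5,-14,19],0,1],[[8,-17,19],0,1],[[9.5,-20.5,19],0,1],[[11,-24,19],0,1],[[12.5,-27,19],0,1],[[14,-30,19],0,1],[[15,-32.5,19],0,1],[[15.7,-33.9,19],0,1],[[15.7,-33.9,19],0,1],[[15.7,-33.9,19],0,1],[[15.7,-33.9,19],0,1]]'

```text
clock: 11.5
tool_pos: [0.6146, -0.2338, 0.229]
orientation: [180.0, -0.0, -158.8]
force: [0.8, 0.7, -0.1]
opening: 0.0544
gripper_force: 30.0
```

Run:
```python
from h import *
w=wrist('w5',[]);p=ctrl.snapshot('side');q=ctrl.snapshot('scene')
for n,g in (('cap_white_mid',(.44,-.108)),('bottle_yellow_seat',(.619,-.095)),('bottle_blue_seat',(.6155,-.233)),('bottle_white_seat',(.598,.307))):
  for c in (p,q,w): print(*fit(c,n,np.array(proj(c,(*g,Z[n])))))
f=lambda i:cv2.resize(i,(600,300))
cv2.imwrite('pics/w5.png',np.vstack([cv2.resize(w['img'][:280],(600,262)),f(p['img'][80:200,200:440])])[:,:,::-1])
```

```text
11.55 [ 0.6147 -0.2335  0.2294] [ 180.    -0.  -158.7] [ -4.  19.  -3.  -0. -68. -65.] cam [ 0.551 -0.259  0.37 ]
cap_white_mid None
cap_white_mid [337.9 181.3] xy [ 0.4314 -0.1227] area ratio 0.53
cap_white_mid None
bottle_yellow_seat [283.3 172.1] xy [ 0.6175 -0.0939] area ratio 0.77
bottle_yellow_seat [286.5 206.6] xy [ 0.6203 -0.0971] area ratio 0.85
bottle_yellow_seat None
bottle_blue_seat [308.3 146.7] xy [ 0.6143 -0.2317] area ratio 0.76
bottle_blue_seat [255.9 172.6] xy [ 0.6166 -0.235 ] area ratio 0.85
bottle_blue_seat [321.9 220.1] xy [ 0.6314 -0.2292] area ratio 2.04
bottle_white_seat None
bottle_white_seat [415.  335.5] xy [0.5972 0.3068] area ratio 0.95
bottle_white_seat None
```

View pics/w5.png

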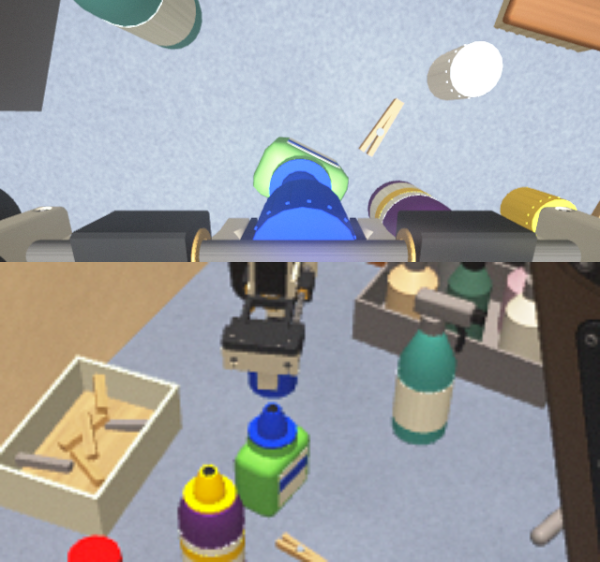

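Both views show the blue cap directly above the blue spout (side-crop columns 273 vs 271). Lowering it and releasing.

Call:
apply_moves --commands '[[[0,0,-2],0,1],[[0,0,-3.5],0,1],[[0,0,-4.7],0,1],[[0,0,-5.7],0,1],[[0,0,-6.4],0,1],[[0,0,-7],0,1],[[0,0,-7.4],0,1],[[0,0,-7.7],0,1],[[0,0,-7.8],0,1],[[0,0,-7.8],0,1],[[0,0,-7.8],0,1]]'

```text
clock: 12.57
tool_pos: [0.6153, -0.2342, 0.152]
orientation: [-180.0, 0.0, -158.8]
force: [-0.3, 1.0, 0.3]
opening: 0.0544
gripper_force: 30.0
```

Call:
apply_moves --commands '[[[0,0,0],0,0],[[0,0,0],0,0],[[0,0,0],0,0],[[0,0,0],0,0],[[0,0,0],0,0],[[0,0,1],0,0],[[0,0,4],0,0],[[0,0,8],0,0],[[-3,2,10],0,0],[[-6,4.2,10],0,0],[[-9,6.4,10],0,0],[[-12,8.5,10],0,0],[[-15,10.6,10],0,0],[[-17.5,12.5,10],0,0],[[-17.5,12.5,10],0,0],[[-17.5,12.5,10],0,0],[[-17.5,12.5,10],0,0]]'

```text
clock: 13.98
tool_pos: [0.4406, -0.109, 0.2527]
orientation: [-180.0, 0.1, -158.7]
force: [0.2, -0.2, -0.1]
opening: 0.0876
gripper_force: 0.0
```

Run:
```python
from h import *
w=wrist('w6',['cap_white_mid']);p=ctrl.snapshot('side');q=ctrl.snapshot('scene')
for c in (p,q):print([(np.round(r['at']),round(r['score'],2)) for r in ctrl.spot_point(c,'cap_white_mid')[:2]])
f=lambda i:cv2.resize(i,(480,240))
cv2.imwrite('pics/w6.png',np.hstack([w['img'][60:300,120:440],f(q['img'][120:240,200:440])])[:,:,::-1])
```

```text
14.03 [ 0.4408 -0.1092  0.2523] [-1.800e+02  1.000e-01 -1.587e+02] [ 11.  -1. -25.   0. -66. -80.] cam [ 0.376 -0.135  0.393]
cap_white_mid [321. 181.] 0.74 [ 0.4442 -0.1118  0.028 ]
[(array([340., 215.]), 0.96)]
[(array([341., 186.]), 0.6)]
```

View pics/w6.png

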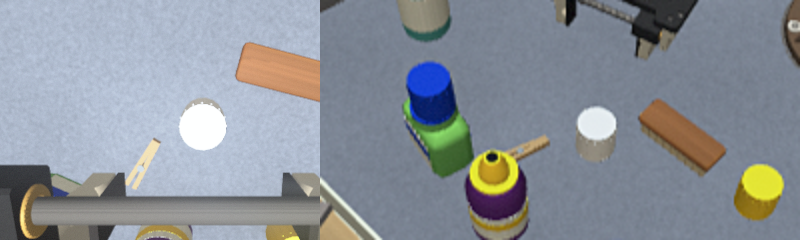

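Blue is home. The white cap's top disc is at (322,186) in the wrist view, and both brush and peg are clear of the fingers.

Run:
```python
from h import *
w=ctrl.snapshot('wrist')
g=w['img'].min(2);m=(g>235).astype(np.uint8);n,L,S,C=cv2.connectedComponentsWithStats(m)
i=min(range(1,n),key=lambda i:np.hypot(*(C[i]-[322,186]))+(S[i,4]<200)*1e3)
print(S[i],C[i],onz(w,C[i],.056))
for s in ('side','scene'):
  p=ctrl.snapshot(s);print(proj(p,(.4425,-.1085,.028)))
```

```text
[ 299  163   48   49 1694] [322.53187721 187.71428571] [ 0.44402733 -0.10969293  0.056     ]
[np.float64(339.5433614490728), np.float64(214.7865553451544)]
[np.float64(338.1554026754169), np.float64(186.72417130099473)]
```

Call:
apply_moves --commands '[[[0.2,0,-4],0,0],[[0.2,0,-8],0,0],[[0.2,0,-12],0,0],[[0.2,0,-15],0,0],[[0.2,0,-18],0,0],[[0.2,0,-20],0,0],[[0.2,0,-20.8],0,0],[[0.2,0,-21.2],0,0],[[0.2,0,-21.2],0,0],[[0.2,0,-21.2],0,0],[[0.2,0,-21.2],0,1],[[0.2,0,-21.2],0,1],[[0.2,0,-21.2],0,1],[[0.2,0,-21.2],0,1],[[0.2,0,-21.2],0,1],[[0.2,0,-21.2],0,1],[[0.2,0,-21.2],0,1],[[0.2,0,-21.2],0,1]]'

```text
clock: 15.93
tool_pos: [0.4422, -0.1091, 0.0398]
orientation: [-180.0, 0.0, -158.7]
force: [-1.2, 0.3, 4.5]
opening: 0.0547
gripper_force: 30.0
```

Call:
apply_moves --commands '[[[0,0,3],0,1],[[0,0,7],0,1],[[0,0,11],0,1],[[0,0,15],0,1],[[0.5,1,19],0,1],[[2,4.5,19],0,1],[[3.5,8,19],0,1],[[5,11.5,19],0,1],[[6.5,15,19],0,1],[[8,18.5,19],0,1],[[9,22,19],0,1],[[10.5,25.5,19],0,1],[[12,29,19],0,1],[[13,32.5,19],0,1],[[14,36,19],0,1],[[15,39.5,19],0,1],[[15.5,41.6,19],0,1],[[15.5,41.6,19],0,1],[[15.5,41.6,19],0,1],[[15.5,41.6,19],0,1]]'

```text
clock: 17.6
tool_pos: [0.5966, 0.3065, 0.2288]
orientation: [-180.0, -0.1, -158.7]
force: [0.1, -0.0, 0.2]
opening: 0.0545
gripper_force: 30.0
```

Run:
```python
from h import *
w=wrist('w7',[]);p=ctrl.snapshot('side');q=ctrl.snapshot('scene')
for n,g in (('bottle_white_seat',(.598,.307)),('cap_yellow_mid',(.442,.275))):
  for c in (p,q): print(*fit(c,n,np.array(proj(c,(*g,Z[n])))))
f=lambda i:cv2.resize(i,(400,300))
cv2.imwrite('pics/w7.png',np.vstack([cv2.resize(w['img'][:280],(600,262)),np.hstack([f(p['img'][230:350,120:280]),f(q['img'][250:370,340:500])])[:,:600]])[:,:,::-1]) if 0 else cv2.imwrite('pics/w7.png',np.vstack([cv2.resize(w['img'][:280],(640,280)),cv2.resize(np.hstack([p['img'][230:350,120:280],q['img'][250:370,340:500]]),(640,240))])[:,:,::-1])
```

```text
17.65 [0.5967 0.3061 0.2292] [-180.    -0.  -158.8] [  44.   21.   -1.   -0.  -68. -113.] cam [0.533 0.281 0.369]
bottle_white_seat None
bottle_white_seat [412.3 338.8] xy [0.6062 0.3079] area ratio 0.6
cap_yellow_mid [266.4 326.6] xy [0.4449 0.2761] area ratio 0.83
cap_yellow_mid None
```

View pics/w7.png

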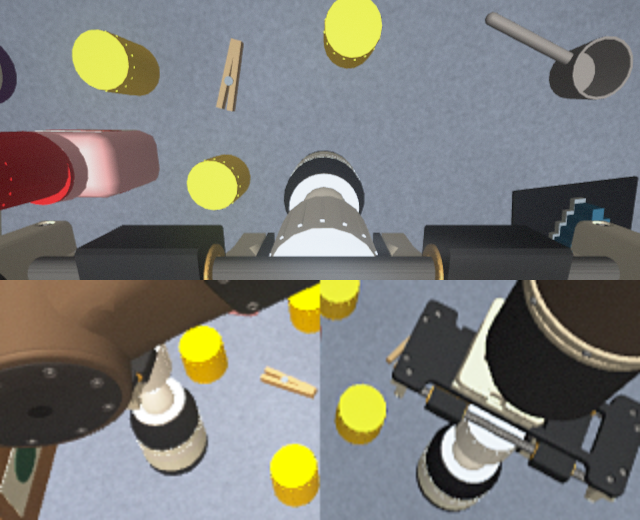

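The white cap is above the white collar (both at column ~324). I'll check the box to the left before lowering.

Run:
```python
from h import *
p=ctrl.snapshot('side')
for uv in [(105,363),(132,362),(150,312)]: print(onz(p,uv,0))
```

```text
[0.73100725 0.519592   0.        ]
[0.67848671 0.48823397 0.        ]
[0.72735818 0.37459666 0.        ]
```

Call:
apply_moves --commands '[[[0,0,-1.5],0,1],[[0,0,-2.8],0,1],[[0,0,-3.8],0,1],[[0,0,-4.7],0,1],[[0,0,-5.4],0,1],[[0,0,-5.9],0,1],[[0,0,-6.3],0,1],[[0,0,-6.5],0,1],[[0,0,-6.6],0,1],[[0,0,-6.6],0,1],[[0,0,-6.6],0,1]]'

```text
clock: 18.72
tool_pos: [0.5973, 0.3071, 0.164]
orientation: [180.0, 0.0, -158.7]
force: [0.1, 0.4, 1.0]
opening: 0.0545
gripper_force: 30.0
```

Call:
apply_moves --commands '[[[0,0,0],0,0],[[0,0,0],0,0],[[0,0,0],0,0],[[0,0,0],0,0],[[0,0,0],0,0],[[0,0,1],0,0],[[0,0,4],0,0],[[0,0,7],0,0],[[-3,-0.6,9],0,0],[[-6,-1.2,9],0,0],[[-9,-1.8,9],0,0],[[-12,-2.4,9],0,0],[[-14.5,-2.9,9],0,0],[[-15.5,-3.1,9],0,0],[[-15.5,-3.1,9],0,0],[[-15.5,-3.1,9],0,0]]'

```text
clock: 20.05
tool_pos: [0.4423, 0.2763, 0.2548]
orientation: [180.0, 0.1, -158.7]
force: [1.1, -0.5, 1.0]
opening: 0.0875
gripper_force: 0.0
```

Run:
```python
from h import *
w=wrist('w8',[]);p=ctrl.snapshot('side')
n='cap_yellow_mid';print(*fit(w,n,np.array(proj(w,(.443,.2755,.028)))))
cv2.imwrite('pics/w8.png',np.vstack([w['img'][:280],cv2.resize(p['img'][230:350,120:440],(640,240))])[:,:,::-1])
```

```text
20.1 [0.4427 0.2764 0.2544] [ 1.800e+02  1.000e-01 -1.587e+02] [  54.    6.  -18.    0.  -67. -122.] cam [0.378 0.251 0.395]
cap_yellow_mid None
```

View pics/w8.png

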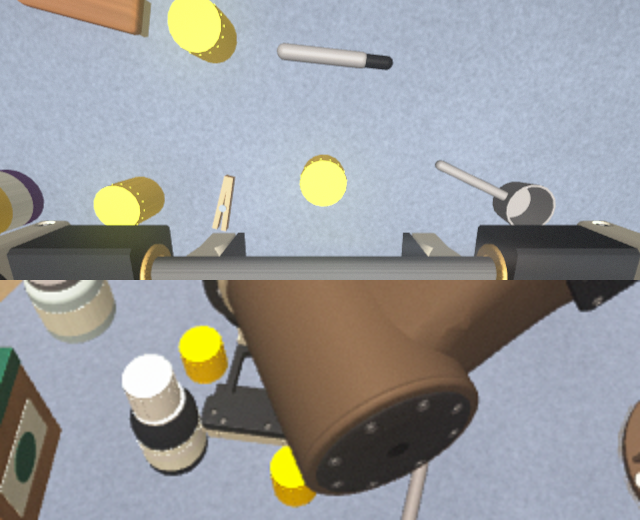

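White is home. The yellow cap is centred at (323,183), matching the earlier grasps. Grasp and carry.

Call:
apply_moves --commands '[[[0,0,-4],0,0],[[0,0,-8],0,0],[[0,0,-12],0,0],[[0,0,-15],0,0],[[0,0,-18],0,0],[[0,0,-20],0,0],[[0,0,-21],0,0],[[0,0,-21.4],0,0],[[0,0,-21.4],0,0],[[0,0,-21.4],0,0],[[0,0,-21.4],0,1],[[0,0,-21.4],0,1],[[0,0,-21.4],0,1],[[0,0,-21.4],0,1],[[0,0,-21.4],0,1],[[0,0,-21.4],0,1],[[0,0,-21.4],0,1],[[0,0,-21.4],0,1]]'

```text
clock: 21.65
tool_pos: [0.4421, 0.276, 0.0399]
orientation: [180.0, 0.0, -158.7]
force: [-2.6, -0.3, 5.8]
opening: 0.0547
gripper_force: 30.0
```

Call:
apply_moves --commands '[[[0,0,4],0,1],[[0,0,8],0,1],[[0,0,12],0,1],[[0,0,16],0,1],[[0.5,-1,20],0,1],[[2,-4.5,20],0,1],[[3.7,-8,20],0,1],[[5.4,-11.5,20],0,1],[[7.1,-15,20],0,1],[[8.8,-18.5,20],0,1],[[10.5,-22,20],0,1],[[12.2,-25.5,20],0,1],[[13.8,-29,20],0,1],[[15.4,-32.5,20],0,1],[[17,-35.5,20],0,1],[[17.65,-37.15,20],0,1],[[17.65,-37.15,20],0,1],[[17.65,-37.15,20],0,1],[[17.65,-37.15,20],0,1],[[17.65,-37.15,20],0,1]]'

```text
clock: 23.32
tool_pos: [0.6182, -0.0948, 0.2395]
orientation: [180.0, -0.0, -158.7]
force: [-0.3, -0.1, -1.2]
opening: 0.0544
gripper_force: 30.0
```

Run:
```python
from h import *
w=wrist('w9',[]);p=ctrl.snapshot('side')
n='bottle_yellow_seat'
print(*fit(p,n,np.array(proj(p,(.618,-.095,.128)))))
cv2.imwrite('pics/w9.png',np.vstack([w['img'][:280],cv2.resize(p['img'][100:250,120:440],(640,300))])[:,:,::-1])
```

```text
23.37 [ 0.6183 -0.0947  0.2397] [ 180.     0.  -158.7] [  9.  16.  -6.  -0. -68. -78.] cam [ 0.554 -0.12   0.38 ]
bottle_yellow_seat [283.4 172.1] xy [ 0.6175 -0.0941] area ratio 0.77
```

View pics/w9.png

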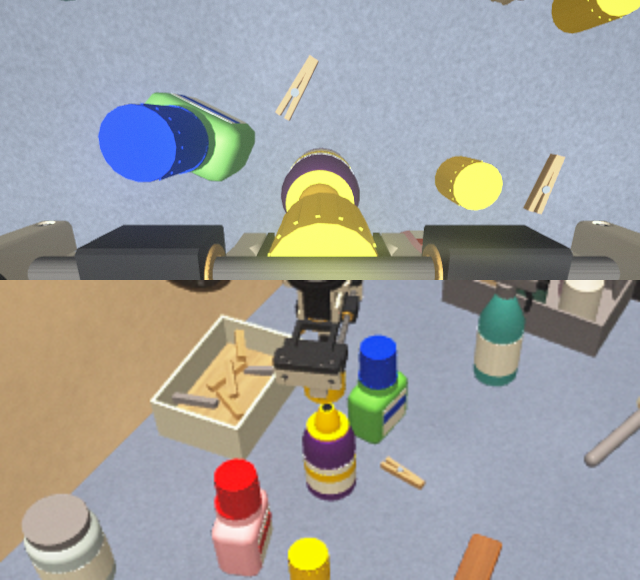

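The yellow cap is over the yellow spout (wrist column ~321 for both; side 325 vs 327). Lower, release and rise.

Call:
apply_moves --commands '[[[0,0,-2],0,1],[[0,0,-3.3],0,1],[[0,0,-4.4],0,1],[[0,0,-5.3],0,1],[[0,0,-6],0,1],[[0,0,-6.5],0,1],[[0,0,-6.9],0,1],[[0,0,-7.1],0,1],[[0,0,-7.2],0,1],[[0,0,-7.2],0,1],[[0,0,-7.2],0,1]]'

```text
clock: 24.33
tool_pos: [0.6188, -0.0957, 0.168]
orientation: [-180.0, 0.0, -158.8]
force: [0.4, -0.2, -0.0]
opening: 0.0541
gripper_force: 30.0
```

Call:
apply_moves --commands '[[[0,0,0],0,0],[[0,0,0],0,0],[[0,0,0],0,0],[[0,0,0],0,0],[[0,0,0],0,0],[[0,0,1],0,0],[[0,0,4],0,0],[[0,0,8],0,0],[[-3,0,10],0,0],[[-6,0,10],0,0],[[-9,0,10],0,0],[[-12,0,10],0,0],[[-15,0,10],0,0],[[-17,0,10],0,0],[[-17,0,10],0,0],[[-17,0,10],0,0]]'

```text
clock: 25.67
tool_pos: [0.4482, -0.0957, 0.2691]
orientation: [-180.0, 0.2, -158.7]
force: [-0.3, 0.7, 1.2]
opening: 0.0878
gripper_force: 0.0
```

Run:
```python
from h import *
p=ctrl.snapshot('side');q=ctrl.snapshot('scene')
print(ctrl.get_obs()['clock'])
cv2.imwrite('pics/w10.png',cv2.resize(np.vstack([p['img'][100:330,150:450],q['img'][120:370,180:480]]),None,fx=1.2,fy=1.2)[:,:,::-1])
```

```text
25.7667
```

View pics/w10.png

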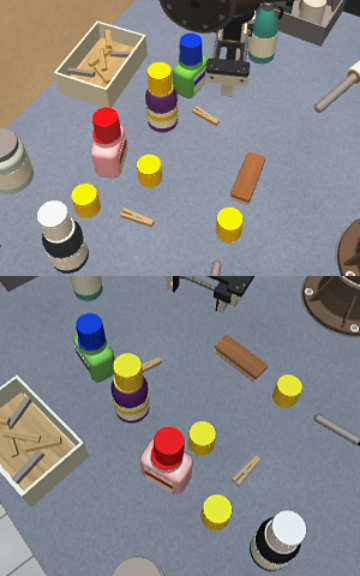

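All four caps are home, the bottles are upright and the gripper is clear.

```bash
python3 -c "
from plant import ctrl
print(ctrl.close_job())"
```

```text
the job is handed in; nothing more can be done
None
```

All four caps are fully home over their own-colour spouts, with every bottle upright and the job handed in at about 26 s; a mistaken move after setting the red cap briefly dipped the gripper onto it, and at most it shifted that bottle a few mm.

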